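Rock a swollen feed-hole plug out of a hive cover

TASK

The wooden plug in the feeding hole of the little hive's cover has swollen tight; pulled straight up it would bring the whole cover along. Take it by its grip bar and, without lifting the cover off the hive, rock it to and fro, end to end, until it works free; finish still holding it just clear above its hole, with the cover lying where it was and the things around undisturbed.

Things in the scene. Friction and masses are not known exactly. Their poses are not given: they have to be found in the camera images.
- plug: brown wooden plug, about 85 g, one piece: a tongue 32 x 90 x 25 mm (its own x, y, z) stuck in the hole; above it a cap 50 x 106 x 6 mm; on the cap a grip bar 24 wide (x), 72 long (y), 30 mm high. Origin: centre of the tongue's underside, z up, y along the plug. At the start it is level with the cover's underside, the cap stands 6 mm proud of the cover's top and the bar's top is 42 mm above it
- plug_grip (a point): middle of the grip bar, 46 mm above the plug's origin. The hole nips the tongue's long sides, so that a straight pull takes 12 to 17 N. Turned to and fro about its own x (one end up, the other down) by some 6 degrees it resists with only about 0.3 N m, and can be raised a few mm at each rock without lifting the cover. A firm grip keeps the bar from turning between the fingers
- cover: the hive's loose cover, white board 296 x 232 x 19 mm (its own x, y, z), 0.6 to 0.75 kg, a cleat under each x end hanging 19 mm down outside the hive wall (3 mm play). Origin: centre of the board's underside, which rests on the hive walls. A round steel mesh vent, 62 mm across and 3 mm high, sits on it 82 mm from the middle towards -x
- hole (a point): centre of the feeding hole's mouth on the cover's top face, 35 mm from the cover's middle towards its +x; long side along the cover's y. The hole goes through the 19 mm board, so the plug is free once its tongue has risen 19 mm; it is 2 mm longer than the tongue at each end
- hive: the small pine hive the cover lies on, fixed to the bench: 252 x 228 x 162 mm (x, y, z), landing board and entrance at its -x end. Origin: centre of its underside on the bench; the walls' top is at 162 mm, the cover's top at 181 mm
- jar: bystander: glass jar with steel lid, 82 mm across, 130 mm high; origin at the centre of its foot
- wax: bystander: yellow beeswax block 110 x 70 x 34 mm; origin at the centre of its underside
- hivetool: bystander: flat steel hive tool about 260 mm long, 46 mm wide, lying; origin near its middle on the bench
- smoker: bystander: steel bee smoker, can 100 mm across and 228 mm high with wooden bellows 125 mm to its own +x; origin at the centre of the can's foot

How it is judged:
On the way, in this order (a step that is already met when the one before it is completed fails the run):
1. the plug, still in its hole, is rocked over by at least 2 degrees (angle between the z axis of plug and the z axis of cover, either way round above 0.035 rad and z of plug in the frame of cover below 0.018 m).
2. and back to level, still in the hole (angle between the z axis of plug and the z axis of cover, either way round below 0.025 rad and z of plug in the frame of cover below 0.018 m).
3. and over again by at least 2 degrees, still in the hole (all of step 1).
At the end, for the whole second after the job is handed in: The plug is held by the fingers, at rest, not touching the cover, its underside 5 to 66 mm above the cover's top and within 40 mm of the hole's centre, tilted under 23 degrees; the cover lies on the hive (within 4 mm and 1.7 degrees), less than 20 mm from where it was (z of plug in the frame of cover between 0.024 and 0.085 m and horizontal distance between plug and hole below 0.04 m and angle between plug's own z axis and vertical below 0.4 rad and contact force between plug and cover below 0.1 N and contact force between plug and the fingers above 1 N and linear speed of plug below 0.03 m/s and z of cover in the frame of hive below 0.166 m and angle between the z axis of cover and the z axis of hive, either way round below 0.03 rad and distance of cover from where it was at the start of the episode below 0.02 m); the arm keeps its last pose, push and grip.
It fails at once if the cover is lifted off the hive (its middle more than 8 mm, or tilted more than 5 degrees) (z of cover in the frame of hive above 0.17 m or angle between the z axis of cover and the z axis of hive, either way round above 0.087 rad).
It fails at once if the jar, wax block, hive tool or smoker is moved by more than 20 mm (distance of any of jar, wax, hivetool, smoker from where it was at the start of the episode above 0.02 m).
It also fails if it takes over 48 s, if anything falls off the work surface, if the arm or the gripper's body presses on something with over 40 N, if the wrist force passes 120 N, or if a joint passes its speed limit or range.

ROBOT

A 6-joint arm with a two-finger parallel gripper is mounted at the origin on the work surface. World frame = base frame: x ahead of the robot, y to its left, z up, the work surface at z = 0. Lengths are in m, angles in rad, forces in N, time in s.
With the tool pointing down it reaches from about 0.375 to 0.9 m from the base axis. Payload 3.1 kg.
Tool frame: the origin (TCP) lies midway between the tips of the shut fingers; the grasp point (between the pads) lies 19 mm behind it; z points along the fingers, y is the line along which they close (so a half turn about z gives the same grasp; the last joint's range is limited). The gripper opens to 87 mm and grips with 3 to 60 N. Pads are 19 mm wide; open, the fingers measure 117 mm over their backs; the gripper's body (75 mm by 190 mm) begins 51 mm behind the grasp point.
Start: joints at [-1.377, 0.527, 1.433, -0, 1.181, -0.178], TCP at [0.227, -0.582, 0.223] pointing down, gripper open.
Joint ranges: [-3.08, 3.08], [-0.75, 2.2], [0.22, 2.44], [-1.43, 4.57], [0, 2.65], [-2.85, 2.85]. Speed limits (rad/s): [2.79, 2.79, 3.14, 3.14, 3.14, 3.14].

INTERFACE

Orientations are given as a unit quaternion [w, x, y, z].
In Python, from rig import bot, optics gives the robot as it stands. The module is installed in compiled form; this text tells all that it offers.
- The arm moves only by the tool carry_out, never from a script. Its argument "commands" is a list of rows, each a list of 4 numbers: the shift along the tool's x, y, z in mm, then the turn about the tool's z in degrees. A call has 1 to 8 rows; each row is the pose to reach, as a shift and turn from the pose commanded when the call began, along the tool's axes at that moment; what a row does not reach only later rows make up. A row lasts 1/8 s, in which the tool goes at most 62.5 mm and 10.7 degrees, less where a joint would pass 70% of its speed; a pose out of reach is approached as far as the arm can. A call with a gripper value outside its range is refused whole. "fingers" is the opening, from -1 (shut) to 1 (fully open), set as the call begins (left out, the last holds). The fingers move at their own pace and stop on an object; "squeeze" is the grip in N (left out, the last holds). Time passes only in rows, so rows that repeat a pose let the fingers close. It gives the time, the measured TCP pose, the force, the opening and the grip force at its end, in the units of the state.
- bot.sense(): the state, without advancing time (a new reading comes with each control period).
- optics.camera(name): name is "scene" or "top"; returns (picture, depth): 384x512x3 uint8, red, green, blue; 384x512 float32, m along the optical axis (not along the pixel's ray), 0 where there is no reading.
- optics.camera_info(name): a dict with "vertical_fov" (degrees; the focal length in pixels is half the picture's height over the tangent of half this angle, whatever the lens; pixels are square), "cx", "cy" (the principal point, pixels), "R" (3x3) and "t" (3): a world point X has camera coordinates R X + t. Camera axes: x right, y down, z forward; pixel columns grow to the right and rows downward; lengths in m; the calibration is good to about 2 mm. A picture is of the moment at which its call begins. camera_info takes no time and is no camera call.
- bot.finish_job(): hands the job in; it is judged then, once.
The state is a dict: "time_s": time; "q": joint angles; "joint_velocities": joint speeds; "joint_efforts": joint torques, N m; "ee_pos": TCP position; "ee_rot": TCP orientation; "contact_force": force on the tool from outside, world axes, zero at the start; "wrist_torque": the same for the moment, N m; "finger_gap": finger opening in m; "finger_force": force on a finger pad.
Only numpy, scipy, OpenCV 4.12 (cv2) and the standard library are available. Lean on these libraries where they do the work, as an engineer would, in place of code of your own. Each camera call takes 0.05 s, during which the arm holds its last target. There are 200 camera calls.

## Working session

There is one attempt and no reset: what is moved stays moved. The work goes in short steps, Python scripts to look and compute and a tool call to move; the robot and the scene stay as the last step left them, time stands still between calls to the robot, and variables do not carry over. Pictures are saved under pics/ and viewed, at most 10 in all, crops included, and the job is handed in when it is done.

Besides the shell and the picture viewer there is one more tool, called after "Request:" as name([rows], argument=value, ...), one row to a line, values as JSON. carry_out: Moves the arm, as the interface text tells. Its arguments: {"type":"object","properties":{"commands":{"type":"array","items":{"type":"array","items":{"type":"number"}}},"fingers":{"type":"number"},"squeeze":{"type":"number"}},"required":["commands"]}

```bash
mkdir -p pics; python3 - <<'E'
from rig import bot, optics
import cv2, numpy as np
ims=[]
for n in("scene","top"):
    p,d=optics.camera(n); i=optics.camera_info(n)
    np.savez(f"{n}.npz",p=p,d=d,**{k:np.array(v) for k,v in i.items()})
    print(n,i); ims.append(p)
cv2.imwrite("pics/a.png",cv2.cvtColor(ims[0],cv2.COLOR_RGB2BGR))
cv2.imwrite("pics/b.png",cv2.cvtColor(ims[1],cv2.COLOR_RGB2BGR))
s=bot.sense();print(s)
E
```

```text
scene {'vertical_fov': 55.94078125485136, 'cx': 256.19035096927496, 'cy': 191.60771880774797, 'R': array([[ 0.56708264,  0.82360289,  0.00977527],
       [ 0.75201942, -0.51288056, -0.41402936],
       [-0.33598223,  0.24214006, -0.91021104]]), 't': array([-0.32043577, -0.28836126,  1.35089555])}
top {'vertical_fov': 48.63806775513172, 'cx': 247.70821644755569, 'cy': 183.58868762484497, 'R': array([[-0.00422291, -0.99997438,  0.00578042],
       [-0.98841958,  0.00329715, -0.15170982],
       [ 0.15168687, -0.00635414, -0.98840817]]), 't': array([0.01393968, 0.52528856, 1.43671563])}
{'time_s': 0.1, 'q': array([-1.37747266e+00,  5.28408891e-01,  1.43376831e+00, -3.19052695e-05,
        1.18140763e+00, -1.78494649e-01]), 'joint_velocities': array([-0.00040176, -0.00183948, -0.00361264,  0.00061656, -0.0019291 ,
        0.00145635]), 'joint_efforts': array([-2.89007667e-04, -4.40986097e+01, -1.77149820e+01,  6.33824011e-02,
        5.33474749e-02, -3.87099487e-05]), 'ee_pos': array([ 0.22696161, -0.58162395,  0.22164943]), 'ee_rot': array([-9.95953724e-04,  9.82766999e-01,  1.84845974e-01, -2.21374481e-05]), 'contact_force': array([ 0.29170059, -0.00593731,  0.2509239 ]), 'wrist_torque': array([-0.08219843, -0.014438  ,  0.00983638]), 'finger_force': 0.0, 'finger_gap': 0.08716458345568834}
```

View pics/a.png

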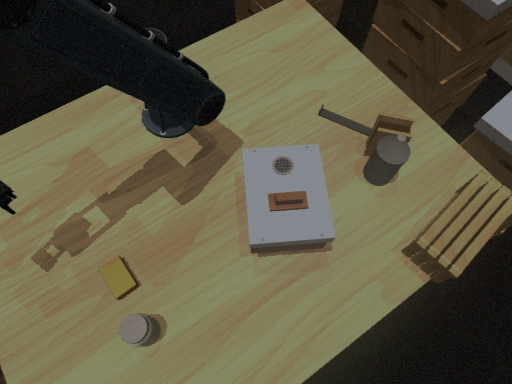

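View pics/b.png

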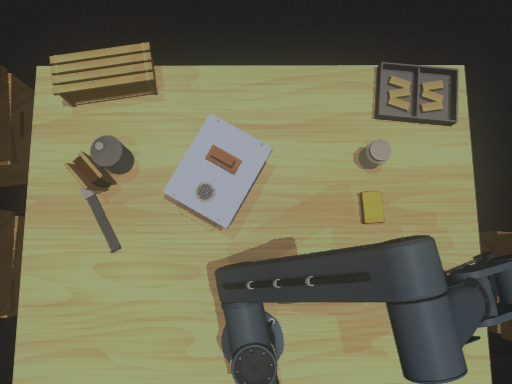

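The scene view shows the white cover around (288,195), with the plug at (288,201) and the vent at (283,165). In the top view the cover is around (218,172), the plug at (224,160) and the vent at (205,192). The wax (373,207), jar (375,154), smoker (110,155) and hive tool (103,220) are all clear of the cover.

```bash
cat > h.py <<'E'
import numpy as np, cv2
def pts(p,d,c):
    f=192/np.tan(np.radians(float(c["vertical_fov"]))/2)
    v,u=np.mgrid[:384,:512]
    C=np.stack([(u-c["cx"])/f*d,(v-c["cy"])/f*d,d],-1)
    return (C-c["t"])@c["R"]          # R^T (C-t)
def rect(P):
    (c,s,a)=cv2.minAreaRect((P[:,:2]*1000).astype(np.float32)); return np.round(c,1),np.round(s,1),round(a,2)
def brown(p):
    h=cv2.cvtColor(p,cv2.COLOR_RGB2HSV); return (h[...,1]>90)&((h[...,0]<14)|(h[...,0]>172))
E
python3 - <<'E'
from h import *
for n in("top","scene"):
    c=np.load(n+".npz");p,d=c["p"],c["d"];P=pts(p,d,c);x,y,z=P[...,0],P[...,1],P[...,2]
    near=(d>0)&(abs(x-.63)<.35)&(abs(y-.1)<.35)
    w=near&(abs(z-.181)<.008)&(p.max(2).astype(int)-p.min(2)<60)&(p.min(2)>80)
    k,l,st,_=cv2.connectedComponentsWithStats(w.astype(np.uint8)); i=1+st[1:,4].argmax()
    w=l==i; print(n,"cover",rect(P[w]),"z",np.median(z[w]),w.sum())
    b=near&brown(p)&(z>.175)&(z<.25)
    k,l,st,_=cv2.connectedComponentsWithStats(b.astype(np.uint8)); i=1+st[1:,4].argmax(); b=l==i
    print(" cap",rect(P[b&(z<.205)]),np.median(z[b&(z<.205)]),"all",rect(P[b]))
    t=b&(z>.212);print(" bar",rect(P[t]),t.sum(),np.median(z[t]),P[t].mean(0))
E
```

```text
top cover (array([551. , 107.8]), array([233.3, 297.4]), 60.4) z 0.18146377262906044 6226
 cap (array([579.6,  89.7]), array([104.4,  48.7]), 60.34) 0.1933771188175464 all (array([579.6,  89.7]), array([104.4,  48.7]), 60.34)
 bar (array([580.6,  90.1]), array([71.6, 24.1]), 60.08) 181 0.22336084602595552 [0.58053938 0.09007265 0.22309831]
scene cover (array([552.3, 109.5]), array([232.1, 298.8]), 60.32) z 0.18153788983758637 6931
 cap (array([584. ,  89.8]), array([103.4,  49.1]), 60.96) 0.19342381929579985 all (array([584. ,  89.8]), array([103.4,  49.1]), 60.96)
 bar (array([584.2,  91. ]), array([72.2, 23.8]), 59.35) 214 0.22353788558344873 [0.58454054 0.09106001 0.22338975]
```

Request:
carry_out([
  [0, 0, -60, 0],
  [50, -43, -80, 0],
  [100, -86, -80, 0],
  [146, -126, -80, 0],
  [192, -166, -80, 0],
  [240, -206, -80, 0],
  [286, -246, -80, 0],
  [332, -286, -80, 0],
], fingers=1)

```text
time_s: 1.1
ee_pos: [0.4314, -0.1963, 0.3024]
ee_rot: [-0.0, 0.983, 0.185, 0.0]
contact_force: [0.9, -0.4, 0.5]
finger_gap: 0.087
finger_force: 0.0
```

Request:
carry_out([
  [46, -40, 0, 0],
  [92, -80, 0, 0],
  [138, -120, 0, 0],
  [184, -160, 0, 0],
  [230, -200, 0, 0],
  [281, -243, 0, 0],
  [281, -243, 0, 0],
])

```text
time_s: 1.98
ee_pos: [0.6053, 0.1341, 0.3015]
ee_rot: [-0.0, 0.982, 0.187, -0.0]
contact_force: [0.4, -0.8, -0.1]
finger_gap: 0.0868
finger_force: 0.0
```

Request:
carry_out([
  [0, 0, 0, -10],
  [0, 0, 0, -20],
  [0, 0, 0, -30],
  [0, 0, 20, -39],
  [0, 0, 50, -39],
  [0, 0, 80, -39],
  [0, 0, 80, -39],
])

```text
time_s: 2.85
ee_pos: [0.6018, 0.1291, 0.2198]
ee_rot: [-0.002, 0.865, 0.502, -0.003]
contact_force: [-0.1, 0.4, 1.1]
finger_gap: 0.0873
finger_force: 0.0
```

```bash
cat > look.py <<'E'
from rig import bot, optics
from h import *
import sys
s=bot.sense(); q=s["ee_rot"]; print(s["time_s"],np.round(s["ee_pos"]*1000,1),"yaw",np.degrees(2*np.arctan2(q[2],q[1])),s["contact_force"].round(2),s["wrist_torque"].round(2))
for n in sys.argv[2:]:
    p,d=optics.camera(n); c=optics.camera_info(n); P=pts(p,d,c)
    o=np.array([.582,.091]);ey=np.array([.4955,.8686]);ex=np.array([.8686,-.4955])
    X=(P[...,:2]-o)@ex*1000;Y=(P[...,:2]-o)@ey*1000;z=P[...,2]*1000
    w=(d>0)&(abs(X+35)<144)&(abs(Y)<112)&(abs(z-183)<14)&(p.max(2).astype(int)-p.min(2)<50)&(p.min(2)>100)
    def fit(m):
        A=np.c_[X[m],Y[m],np.ones(m.sum())]; k=np.ones(m.sum(),bool)
        for _ in range(4):
            r=np.linalg.lstsq(A[k],z[m][k],rcond=None)[0]; e=abs(A@r-z[m]); k=e<max(1.5,2.5*np.median(e[k]))
        return "slopeX %.2f slopeY %.2f deg z0 %.1f n %d"%(*np.degrees(np.arctan(r[:2])),r[2],k.sum())
    print(n,"cover",fit(w),rect(P[w]))
    b=brown(p)&(d>0)&(abs(X)<40)&(abs(Y)<70)&(z>183)&(z<300)
    print(" brown",b.sum(),"zmax",np.percentile(z[b],95))
    t=b&(z>212)&(abs(X)<16); print(" bar",fit(t),rect(P[t]))
    k=b&(abs(X)>14); print(" cap",fit(k))
    cv2.imwrite(f"pics/{sys.argv[1]}_{n}.png",cv2.resize(cv2.cvtColor(p,cv2.COLOR_RGB2BGR)[100:280,140:380] if n=="scene" else cv2.cvtColor(p,cv2.COLOR_RGB2BGR)[90:250,130:310],None,fx=3,fy=3))
E
python3 look.py c scene top
```

```text
2.85 [601.8 129.1 219.8] yaw 60.24536269304546 [-0.06  0.37  1.09] [ 0.   -0.1   0.02]
scene cover slopeX -0.02 slopeY -0.07 deg z0 181.4 n 3305 (array([551.6, 108.3]), array([223.9, 287.9]), 60.3)
 brown 390 zmax 225.27171424311575
 bar slopeX -2.28 slopeY 0.97 deg z0 223.3 n 158 (array([582.9,  90.3]), array([69.6, 24.8]), 59.43)
 cap slopeX 1.01 slopeY -0.82 deg z0 193.1 n 116
top cover slopeX -0.14 slopeY 0.03 deg z0 181.4 n 2002 (array([551.7, 108.3]), array([223.9, 287.8]), 60.28)
 brown 219 zmax 225.80060474142272
 bar slopeX 3.18 slopeY -4.66 deg z0 220.9 n 65 (array([572. ,  74.7]), array([36.9, 23.4]), 59.17)
 cap slopeX 0.17 slopeY -1.77 deg z0 192.4 n 70
```

Request:
carry_out([
  [0, 0, 8, 0],
  [0, 0, 15, 0],
  [0, 0, 15, 0],
])

```text
time_s: 3.32
ee_pos: [0.604, 0.1303, 0.2071]
ee_rot: [-0.0, 0.865, 0.502, -0.0]
contact_force: [0.3, -0.0, 0.5]
finger_gap: 0.0871
finger_force: 0.0
```

Request:
carry_out([
  [4, 0, 10, 0],
  [4, 0, 22, 0],
  [4, 0, 22, 0],
  [4, 0, 22, 0],
])

```text
time_s: 3.82
ee_pos: [0.6064, 0.1338, 0.1853]
ee_rot: [-0.0, 0.865, 0.502, -0.0]
contact_force: [-0.1, -0.1, -0.4]
finger_gap: 0.087
finger_force: 0.0
```

Request:
carry_out([
  [0, 0, 0, 0],
  [0, 0, 0, 0],
  [0, 0, 0, 0],
  [0, 0, 0, 0],
], fingers=-0.2, squeeze=10)

```text
time_s: 4.32
ee_pos: [0.6065, 0.1337, 0.1857]
ee_rot: [0.0, 0.865, 0.502, 0.0]
contact_force: [0.3, 0.4, -0.0]
finger_gap: 0.055
finger_force: 0.0
```

Request:
carry_out([
  [0, 0, 0, 0],
  [0, 0, 0, 0],
], fingers=-0.4, squeeze=10)

```text
time_s: 4.58
ee_pos: [0.607, 0.1335, 0.1857]
ee_rot: [0.0, 0.865, 0.502, 0.0]
contact_force: [1.5, -1.4, -1.0]
finger_gap: 0.0499
finger_force: 10.0
```

Request:
carry_out([
  [0, 0, -2, 0],
  [0, 0, -4, 0],
])

```text
time_s: 4.82
ee_pos: [0.6054, 0.1336, 0.1887]
ee_rot: [-0.001, 0.865, 0.502, -0.001]
contact_force: [1.0, -1.9, -5.7]
finger_gap: 0.0498
finger_force: 10.0
```

```bash
python3 look.py d scene
```

```text
4.825 [605.4 133.6 188.7] yaw 60.30567886711696 [ 0.98 -1.95 -5.68] [-0.3  -0.18  0.05]
scene cover slopeX 0.00 slopeY -0.03 deg z0 181.5 n 3238 (array([551.6, 108.3]), array([223.9, 287.7]), 60.29)
 brown 394 zmax 226.02715101322823
 bar slopeX 0.02 slopeY 4.06 deg z0 224.1 n 149 (array([580.6,  90.2]), array([70.3, 24.5]), 60.51)
 cap slopeX -1.18 slopeY 2.57 deg z0 194.3 n 100
```

View pics/d_scene.png

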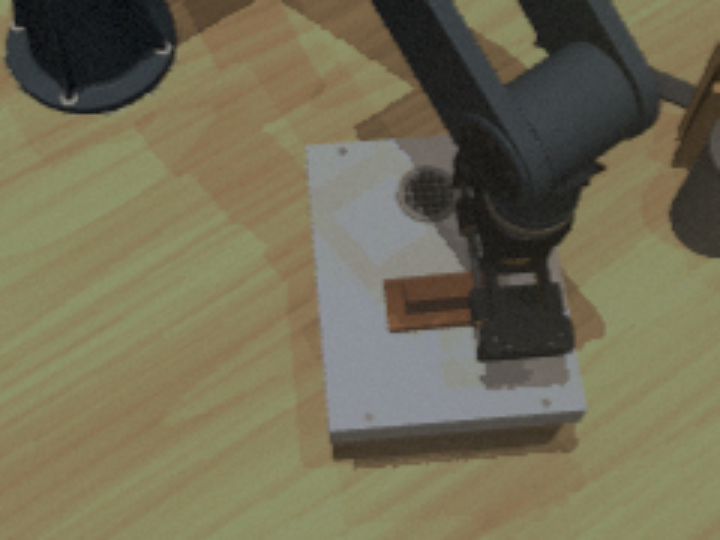

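The fingers grip the cap's far end at about (520,310) in the crop. The plug is tilting about 3° and the cover is still flat, so I'll keep lifting that end.

Request:
carry_out([
  [0, 0, -2, 0],
  [0, 0, -4, 0],
  [0, 0, -5, 0],
])

```text
time_s: 5.25
ee_pos: [0.6059, 0.1339, 0.1944]
ee_rot: [-0.0, 0.865, 0.502, -0.0]
contact_force: [-1.1, -0.9, -6.0]
finger_gap: 0.0499
finger_force: 10.0
```

```bash
python3 look.py e scene
```

```text
5.25 [605.9 133.9 194.4] yaw 60.29556785612421 [-1.12 -0.94 -6.02] [-0.11  0.04  0.09]
scene cover slopeX -0.06 slopeY -0.00 deg z0 181.5 n 3216 (array([551.6, 108.3]), array([223.9, 288. ]), 60.31)
 brown 388 zmax 228.4897591701009
 bar slopeX -1.45 slopeY 7.87 deg z0 225.4 n 129 (array([578.5,  84.5]), array([63.2, 24. ]), 61.65)
 cap slopeX 1.65 slopeY 7.51 deg z0 194.2 n 91
```

Request:
carry_out([
  [0, 0, 0, 0],
  [0, 0, 0, 0],
  [-50, 0, 4, 0],
  [-98, 0, 10, 0],
  [-98, 0, 11, 0],
  [-98, 0, 11, 0],
], fingers=0.6)

```text
time_s: 6.05
ee_pos: [0.5591, 0.0487, 0.1844]
ee_rot: [0.001, 0.865, 0.502, 0.001]
contact_force: [0.7, 0.6, -0.7]
finger_gap: 0.0699
finger_force: 0.0
```

Request:
carry_out([
  [0, 0, 0, 0],
  [0, 0, 0, 0],
  [0, 0, 0, 0],
  [0, 0, 0, 0],
], fingers=-0.4, squeeze=10)

```text
time_s: 6.55
ee_pos: [0.5583, 0.0492, 0.1836]
ee_rot: [-0.0, 0.865, 0.502, 0.001]
contact_force: [1.0, 1.5, 0.5]
finger_gap: 0.0497
finger_force: 10.0
```

Request:
carry_out([
  [0, 0, -2, 0],
  [0, 0, -4, 0],
  [0, 0, -6, 0],
  [0, 0, -8, 0],
  [0, 0, -10, 0],
  [0, 0, -12, 0],
  [0, 0, -14, 0],
  [0, 0, -15, 0],
])

```text
time_s: 7.55
ee_pos: [0.5579, 0.0486, 0.1987]
ee_rot: [0.0, 0.865, 0.502, 0.0]
contact_force: [0.6, 0.7, -5.1]
finger_gap: 0.0498
finger_force: 10.0
```

```bash
python3 look.py f scene
```

```text
7.55 [557.9  48.6 198.7] yaw 60.303265032644795 [ 0.63  0.72 -5.15] [ 0.15 -0.05 -0.04]
scene cover slopeX -0.07 slopeY -0.02 deg z0 181.5 n 3325 (array([551.7, 108.3]), array([224. , 287.7]), 60.29)
 brown 248 zmax 230.2718316525328
 bar slopeX 2.12 slopeY -5.98 deg z0 228.9 n 105 (array([584.2,  94.9]), array([70.7, 22.9]), 57.55)
 cap slopeX -0.94 slopeY -4.01 deg z0 198.7 n 66
```

Request:
carry_out([
  [0, 0, 0, 0],
  [0, 0, 0, 0],
  [50, 0, 4, 0],
  [97, 0, 10, 0],
  [97, 0, 12, 0],
  [97, 0, 12, 0],
], fingers=0.6)

```text
time_s: 8.35
ee_pos: [0.6055, 0.1325, 0.1864]
ee_rot: [0.0, 0.865, 0.503, -0.001]
contact_force: [0.4, 0.2, 0.4]
finger_gap: 0.0696
finger_force: 0.0
```

Request:
carry_out([
  [0, 0, 0, 0],
  [0, 0, 0, 0],
  [0, 0, 0, 0],
  [0, 0, 0, 0],
], fingers=-0.4, squeeze=10)

```text
time_s: 8.85
ee_pos: [0.6057, 0.1322, 0.1868]
ee_rot: [0.0, 0.865, 0.502, -0.0]
contact_force: [-0.9, -0.9, 1.3]
finger_gap: 0.0497
finger_force: 10.0
```

Request:
carry_out([
  [0, 0, -2, 0],
  [0, 0, -4, 0],
  [0, 0, -6, 0],
  [0, 0, -8, 0],
  [0, 0, -10, 0],
  [0, 0, -12, 0],
  [0, 0, -14, 0],
  [0, 0, -15, 0],
])

```text
time_s: 9.85
ee_pos: [0.606, 0.1329, 0.2017]
ee_rot: [0.0, 0.865, 0.502, 0.0]
contact_force: [-1.4, -0.6, -5.5]
finger_gap: 0.0498
finger_force: 10.0
```

```bash
python3 look.py g scene
```

```text
9.85 [606.  132.9 201.7] yaw 60.301241674254115 [-1.39 -0.58 -5.49] [-0.08  0.03  0.03]
scene cover slopeX -0.06 slopeY -0.05 deg z0 181.4 n 3296 (array([551.5, 108.4]), array([223.5, 288. ]), 60.42)
 brown 392 zmax 234.32951633997962
 bar slopeX 0.45 slopeY 6.88 deg z0 232.0 n 130 (array([579.1,  84.7]), array([62.1, 24.6]), 61.55)
 cap slopeX 1.03 slopeY 7.98 deg z0 201.7 n 91
```

Request:
carry_out([
  [0, 0, 0, 0],
  [0, 0, 0, 0],
  [-50, 0, 4, 0],
  [-97, 0, 10, 0],
  [-97, 0, 12, 0],
  [-97, 0, 12, 0],
], fingers=0.6)

```text
time_s: 10.65
ee_pos: [0.559, 0.0487, 0.1902]
ee_rot: [0.0, 0.865, 0.502, 0.001]
contact_force: [-0.1, 0.5, -0.8]
finger_gap: 0.0695
finger_force: 0.0
```

Request:
carry_out([
  [0, 0, 0, 0],
  [0, 0, 0, 0],
  [0, 0, 0, 0],
  [0, 0, 0, 0],
], fingers=-0.4, squeeze=10)

```text
time_s: 11.15
ee_pos: [0.5586, 0.049, 0.1897]
ee_rot: [0.0, 0.865, 0.502, 0.001]
contact_force: [1.7, 1.8, -1.3]
finger_gap: 0.0496
finger_force: 10.0
```

Request:
carry_out([
  [0, 0, -2, 0],
  [0, 0, -4, 0],
  [0, 0, -6, 0],
  [0, 0, -8, 0],
  [0, 0, -10, 0],
  [0, 0, -12, 0],
  [0, 0, -14, 0],
  [0, 0, -16, 0],
])

```text
time_s: 12.15
ee_pos: [0.5579, 0.0486, 0.2057]
ee_rot: [0.0, 0.865, 0.502, 0.0]
contact_force: [0.3, 0.5, -4.9]
finger_gap: 0.0498
finger_force: 10.0
```

```bash
python3 look.py k scene
```

```text
12.15 [557.9  48.6 205.7] yaw 60.30146927074731 [ 0.3   0.48 -4.89] [ 0.05 -0.09 -0.  ]
scene cover slopeX -0.02 slopeY -0.03 deg z0 181.5 n 3441 (array([551.6, 108.3]), array([223.9, 287.8]), 60.3)
 brown 251 zmax 237.3093830281101
 bar slopeX 0.58 slopeY -7.62 deg z0 236.6 n 105 (array([581.2,  90.3]), array([83.8, 23.1]), 58.33)
 cap slopeX 0.40 slopeY -6.30 deg z0 205.7 n 54
```

Request:
carry_out([
  [0, 0, 0, 0],
  [0, 0, 0, 0],
  [50, 0, 4, 0],
  [97, 0, 10, 0],
  [97, 0, 13, 0],
  [97, 0, 13, 0],
], fingers=0.6)

```text
time_s: 12.95
ee_pos: [0.6054, 0.1325, 0.1923]
ee_rot: [0.0, 0.865, 0.503, -0.001]
contact_force: [0.6, 0.2, 0.5]
finger_gap: 0.0697
finger_force: 0.0
```

Request:
carry_out([
  [0, 0, 0, 0],
  [0, 0, 0, 0],
  [0, 0, 0, 0],
  [0, 0, 0, 0],
], fingers=-0.4, squeeze=10)

```text
time_s: 13.45
ee_pos: [0.6058, 0.1322, 0.1929]
ee_rot: [0.0, 0.865, 0.502, -0.0]
contact_force: [-0.2, -2.1, 1.7]
finger_gap: 0.0493
finger_force: 10.0
```

Request:
carry_out([
  [0, 0, -2, 0],
  [0, 0, -4, 0],
  [0, 0, -6, 0],
  [0, 0, -8, 0],
  [0, 0, -10, 0],
  [0, 0, -12, 0],
  [0, 0, -13, 0],
])

```text
time_s: 14.32
ee_pos: [0.6059, 0.1329, 0.2057]
ee_rot: [-0.0, 0.865, 0.502, 0.0]
contact_force: [-0.8, -1.2, -5.3]
finger_gap: 0.0498
finger_force: 10.0
```

```bash
python3 look.py m scene
```

```text
14.325 [605.9 132.9 205.7] yaw 60.304836739411385 [-0.79 -1.18 -5.27] [-0.11  0.07  0.  ]
scene cover slopeX -0.02 slopeY -0.07 deg z0 181.5 n 3276 (array([551.8, 108.3]), array([223.8, 287.7]), 60.35)
 brown 391 zmax 240.3968456309019
 bar slopeX -1.79 slopeY 3.13 deg z0 238.6 n 147 (array([581.7,  90.5]), array([71.8, 25.5]), 59.47)
 cap slopeX 0.01 slopeY 4.82 deg z0 208.5 n 89
```

View pics/m_scene.png

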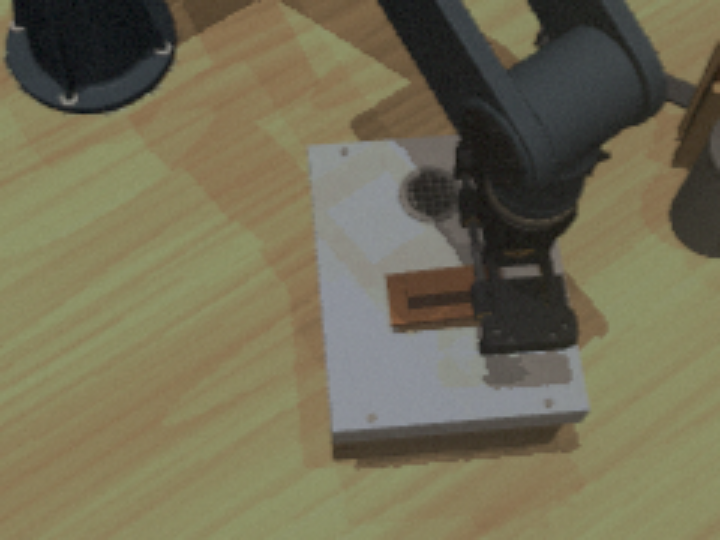

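The plug is about 15 mm up, tilted about 4°, with the cover unmoved. Next is the near end.

Request:
carry_out([
  [0, 0, 0, 0],
  [0, 0, 0, 0],
  [-50, 0, 4, 0],
  [-97, 0, 9, 0],
  [-97, 0, 9, 0],
  [-97, 0, 9, 0],
], fingers=0.6)

```text
time_s: 15.12
ee_pos: [0.5591, 0.0487, 0.1974]
ee_rot: [0.001, 0.865, 0.502, 0.001]
contact_force: [0.8, -0.3, 1.0]
finger_gap: 0.0695
finger_force: 0.0
```

Request:
carry_out([
  [0, 0, 0, 0],
  [0, 0, 0, 0],
  [0, 0, 0, 0],
  [0, 0, 0, 0],
], fingers=-0.4, squeeze=10)

```text
time_s: 15.62
ee_pos: [0.5584, 0.0491, 0.1966]
ee_rot: [0.0, 0.865, 0.502, 0.001]
contact_force: [1.0, 1.7, -0.4]
finger_gap: 0.0499
finger_force: 10.0
```

Request:
carry_out([
  [0, 0, -2, 0],
  [0, 0, -4, 0],
  [0, 0, -6, 0],
  [0, 0, -7, 0],
])

```text
time_s: 16.12
ee_pos: [0.5573, 0.0488, 0.2033]
ee_rot: [-0.001, 0.865, 0.502, -0.0]
contact_force: [-0.2, 1.8, -4.4]
finger_gap: 0.0498
finger_force: 10.0
```

```bash
python3 look.py o scene
```

```text
16.125 [557.3  48.8 203.3] yaw 60.29512540589198 [-0.22  1.77 -4.37] [ 0.19 -0.05  0.04]
scene cover slopeX -0.10 slopeY -0.05 deg z0 181.4 n 3350 (array([551.8, 108.2]), array([223.9, 287.6]), 60.31)
 brown 281 zmax 241.911113766255
 bar slopeX 1.95 slopeY -2.38 deg z0 240.2 n 112 (array([583.3,  94.3]), array([92.5, 26.3]), 58.51)
 cap slopeX -0.65 slopeY -2.39 deg z0 210.3 n 67
```

Request:
carry_out([
  [0, 0, 0, 0],
  [0, 0, 0, 0],
  [0, 0, -10, 0],
  [40, 0, -10, 0],
  [76, 0, -10, 0],
  [76, 0, -10, 0],
  [76, 0, -10, 0],
], fingers=0.6)

```text
time_s: 17.05
ee_pos: [0.5953, 0.1143, 0.2139]
ee_rot: [0.0, 0.865, 0.502, -0.0]
contact_force: [0.1, -0.4, 0.5]
finger_gap: 0.0698
finger_force: 0.0
```

Request:
carry_out([
  [0, 0, 0, 0],
  [0, 0, 0, 0],
  [0, 0, 0, 0],
  [0, 0, 0, 0],
  [0, 0, 0, 0],
  [0, 0, 0, 0],
  [0, 0, 0, 0],
  [0, 0, 0, 0],
], fingers=-0.9, squeeze=12)

```text
time_s: 18.05
ee_pos: [0.5952, 0.1148, 0.2135]
ee_rot: [-0.0, 0.865, 0.502, -0.0]
contact_force: [-1.1, 1.0, 1.1]
finger_gap: 0.0238
finger_force: 12.0
```

Request:
carry_out([
  [0, 0, -1, 0],
  [0, 0, -2, 0],
  [0, 0, -3, 0],
  [0, 0, -4, 0],
])

```text
time_s: 18.55
ee_pos: [0.5951, 0.1145, 0.2169]
ee_rot: [-0.0, 0.865, 0.502, -0.001]
contact_force: [0.6, 0.4, -7.0]
finger_gap: 0.0238
finger_force: 12.0
```

```bash
python3 look.py r scene
```

```text
18.55 [595.1 114.5 216.9] yaw 60.2955378009878 [ 0.58  0.41 -6.97] [ 0.09 -0.06 -0.02]
scene cover slopeX 1.00 slopeY -0.10 deg z0 184.4 n 3239 (array([551.6, 108.3]), array([224. , 287.8]), 60.27)
 brown 277 zmax 245.4262376284678
 bar slopeX -15.68 slopeY 39.18 deg z0 253.4 n 142 (array([582.1,  89.8]), array([102.1,  30.7]), 60.23)
 cap slopeX -0.36 slopeY -1.74 deg z0 213.3 n 83
```

The pull on the bar lifted the cover's +x end by about 1°. I'll set it back down and finish from the cap end, where the leverage is better.

Request:
carry_out([
  [0, 0, 2, 0],
  [0, 0, 4, 0],
  [0, 0, 4, 0],
])

```text
time_s: 18.98
ee_pos: [0.5968, 0.1145, 0.2152]
ee_rot: [0.001, 0.865, 0.502, 0.002]
contact_force: [-0.8, -0.5, 3.8]
finger_gap: 0.0239
finger_force: 12.0
```

Request:
carry_out([
  [0, 0, 0, 0],
  [0, 0, 0, 0],
  [0, 0, 0, 0],
  [22, 0, 0, 0],
  [22, 0, 13, 0],
  [22, 0, 13, 0],
  [22, 0, 13, 0],
], fingers=0.6)

```text
time_s: 19.85
ee_pos: [0.6058, 0.1332, 0.2]
ee_rot: [-0.0, 0.865, 0.502, -0.001]
contact_force: [0.2, -0.7, -1.0]
finger_gap: 0.0694
finger_force: 0.0
```

Request:
carry_out([
  [0, 0, 0, 0],
  [0, 0, 0, 0],
  [0, 0, 0, 0],
  [0, 0, 0, 0],
], fingers=-0.4, squeeze=10)

```text
time_s: 20.35
ee_pos: [0.6065, 0.1337, 0.2007]
ee_rot: [0.0, 0.865, 0.502, 0.0]
contact_force: [0.2, -0.5, 1.2]
finger_gap: 0.0496
finger_force: 10.0
```

Request:
carry_out([
  [0, 0, -2, 0],
  [0, 0, -4, 0],
  [0, 0, -6, 0],
])

```text
time_s: 20.72
ee_pos: [0.6063, 0.1338, 0.2066]
ee_rot: [-0.0, 0.865, 0.502, -0.0]
contact_force: [-0.0, 0.4, -0.9]
finger_gap: 0.0496
finger_force: 10.0
```

```bash
python3 look.py s scene
```

```text
20.725 [606.3 133.8 206.6] yaw 60.302740131250076 [-0.04  0.43 -0.89] [-0.02 -0.02  0.03]
scene cover slopeX -0.06 slopeY -0.06 deg z0 181.5 n 3194 (array([551.6, 108.3]), array([223.8, 288. ]), 60.31)
 brown 409 zmax 248.18506081932694
 bar slopeX -12.51 slopeY 23.17 deg z0 243.9 n 267 (array([579.3,  82.8]), array([86.8, 30.2]), 57.58)
 cap slopeX 0.70 slopeY 0.78 deg z0 216.4 n 94
```

The load is down to about 0.9 N, which is the plug's own weight, so it's free. I'll firm the grip and lift clear.

Request:
carry_out([
  [0, 0, 0, 0],
  [0, 0, 0, 0],
  [0, 0, -4, 0],
  [0, 0, -8, 0],
  [0, 0, -14, 0],
  [0, 0, -18, 0],
  [0, 0, -18, 0],
  [0, 0, -18, 0],
], squeeze=35)

```text
time_s: 21.78
ee_pos: [0.6062, 0.1337, 0.2245]
ee_rot: [-0.0, 0.865, 0.502, -0.0]
contact_force: [0.2, 1.0, -0.4]
finger_gap: 0.0489
finger_force: 35.0
```

```bash
python3 look.py u scene top
```

```text
21.775 [606.2 133.7 224.5] yaw 60.30130593985234 [ 0.21  1.03 -0.36] [ 0.02 -0.07 -0.03]
scene cover slopeX -0.03 slopeY -0.04 deg z0 181.4 n 3242 (array([551.6, 108.3]), array([223.8, 287.8]), 60.27)
 brown 429 zmax 265.8466039302178
 bar slopeX -20.55 slopeY 22.59 deg z0 260.6 n 284 (array([579.1,  82.7]), array([87.4, 30. ]), 57.04)
 cap slopeX -0.08 slopeY 0.95 deg z0 234.3 n 120
top cover slopeX -0.03 slopeY -0.07 deg z0 181.4 n 2033 (array([551.6, 108.2]), array([223.6, 287.4]), 60.3)
 brown 245 zmax 266.76914745925546
 bar slopeX -5.88 slopeY 39.80 deg z0 274.9 n 122 (array([569.6,  69.1]), array([57.4, 31.8]), 60.4)
 cap slopeX -0.82 slopeY 3.21 deg z0 235.1 n 85
```

View pics/u_scene.png

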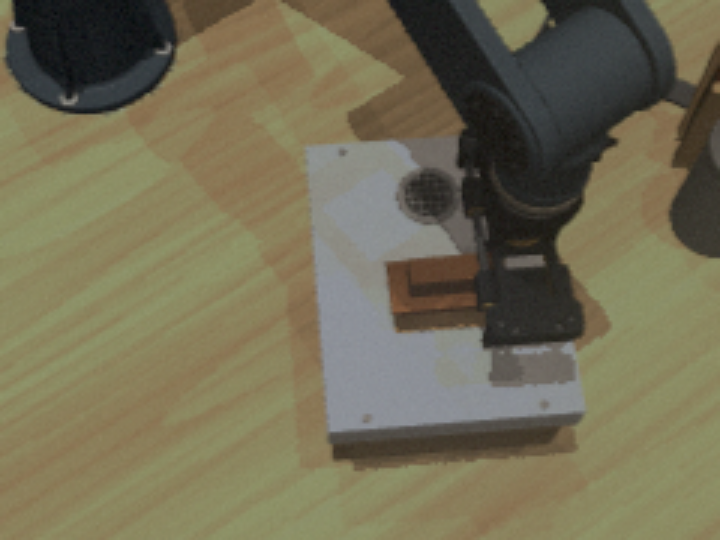

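The plug hangs level, its underside about 22 mm above the cover's top and centred over the hole at about (440,290). The cover lies where it was, so I'm handing in.

```bash
python3 -c "
from rig import bot
print(bot.finish_job())"
```

```text
the job is handed in; nothing more can be done
None
```

The plug was rocked free and is held level about 22 mm above its hole, with the cover back flat where it was; I gripped the cap's ends rather than the bar because the tool cannot tilt, one try on the bar briefly raised the cover's end about 1°, and the hand-in returned no verdict.

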